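# Lock the cartridge in a portable gas stove

## Robot

A 7-joint arm with a two-finger parallel gripper is mounted at the origin on the work surface. World frame = base frame: x ahead of the robot, y to its left, z up, the work surface at z = 0. Lengths are in m, angles in degrees, forces in N, time in s.
With the tool pointing down it reaches from about 0.425 to 0.875 m from the base axis. Payload 4.7 kg.
Tool frame: the origin (TCP) lies at the very end of the fingers, on their centre line; the grasp point (between the pads) lies 19 mm behind it; z points along the fingers, x is the direction in which the jaws open and shut, and the axes are right-handed (so a half turn about z gives the same grasp; the last joint's range is limited). The gripper opens to 87 mm and grips with 3 to 60 N. Pads are 19 mm wide; open, the fingers measure 117 mm over their backs; the gripper's body (75 mm by 190 mm) begins 51 mm behind the grasp point.
Start: joints at [68.818, 18.392, -4.016, 83.108, 1.295, 78.541, -3.26], TCP at [0.243, -0.603, 0.223] pointing down, gripper open.
Joint ranges: [-163.93, 163.93], [-17.29, 119.83], [-79.2, 71.16], [3.27, 140.29], [-89.18, 269.18], [5.43, 117.66], [-154.24, 154.24]. Speed limits (degrees/s): [147.25, 147.25, 180, 180, 180, 180, 180].

## Interface

Orientations are given as [roll, pitch, yaw] about the fixed x, y, z axes, in that order (R = Rz(yaw) Ry(pitch) Rx(roll)).
In Python, from cell import get_obs, viewer, env gives the robot as it stands.
- The arm moves only by the tool jog_arm, never from a script. Its argument "moves" is a list of rows, each a list of 7 numbers: the finger opening in cm, from 0 to 8.7, then the shift along the tool's x, y, z in cm, then the turn, a rotation vector about the tool's x, y, z in rad. In form: [[hand, x, y, z, rx, ry, rz], ...]. A call has 1 to 12 rows; each row is the pose to reach, as a shift and turn from the pose measured when the call began, along the tool's axes at that moment; what a row does not reach only later rows make up. A row lasts 1/12 s, in which the tool goes at most 41.7 mm and 7.16 degrees, less where a joint would pass 70% of its speed; a pose out of reach is approached as far as the arm can. A call with a gripper value outside its range is refused whole. The fingers move at their own pace and stop on an object; "squeeze" is the grip in N (left out, the last holds). Time passes only in rows, so rows that repeat a pose let the fingers close. It gives the time, the measured TCP pose, the force and the opening at its end, in the units of the state.
- get_obs(): the state, without advancing time (a new reading comes with each control period).
- viewer.read_camera(name): name is "scene" or "top" or "wrist"; returns the picture (384x512x3 uint8, red, green, blue); there is no depth.
- viewer.camera_params(name): a dict with "fx", "fy", "cx", "cy" (pixels), "extrinsics" (4x4, takes a point from camera to world coordinates). Camera axes: x right, y up, looking along -z (the intrinsics and any distortion apply to the point x, -y, -z); pixel columns grow to the right and rows downward; lengths in m; the calibration is good to about 2 mm. A picture is of the moment at which its call begins: read the wrist's pose just before it. camera_params takes no time and is no camera call; for the wrist camera it gives the pose at the moment of the call.
- env.sign_off(): hands the job in, once; it reports no verdict.
The state is a dict: "time_s": time; "qpos": joint angles; "joint_velocities": joint speeds; "effort": joint torques, N m; "tool_pos": TCP position; "tool_rot": TCP orientation; "force": force on the tool from outside, world axes, zero at the start; "wrist_torque": the same for the moment, N m; "grip_width": finger opening in m.
Only numpy, scipy, OpenCV 4.12 (cv2) and the standard library are available. Lean on these libraries where they do the work, as an engineer would, in place of code of your own. Each camera call takes 0.05 s, during which the arm holds its last target. There are 200 camera calls.

## Task

Get the portable gas stove ready for the cook: push the cover over the gas cartridge fully shut, and press the red lever on the front down until it snaps over and stays in its locked position. Touch the stove with the fingers only and do not shove or lift it, leave its black knob at off, and leave the mortar, the pestle and the two ramekins where they are.

Things in the scene. Friction and masses are not known exactly. Their poses are not given: they have to be found in the camera images.
- stove: Green gas stove on rubber feet, 1.9 kg, loose. 340 mm wide (y), 280 deep (x), top 93 mm up. Origin: centre of underside; x front to back, y to its left, z up. Front face (red lever, black knob) at x -141. Burner centre at y +66, its pan supports reach 85 mm from there and 127 mm up. Bay with yellow cartridge: y -48 to -170, under the cover.
- cover (a joint): Angle (rad) of the green cover over the cartridge bay on the stove's right: 0 is fully shut (flat), it opens upward, 1.57 is upright, stop at 1.75. Stiff hinge: it stays where it is left, takes up to 4 N near its free edge to move and does not fall shut by itself.
- cover_hinge (a point): Middle of the hinge line: x 0, y -52, z 93 mm in the stove's frame; the line runs along the stove's x, on the burner side of the bay. The cover is 262 mm long along it (131 each way), 4 mm thick. Axes of the cover: -y from hinge to free edge, z normal of its outer face (up when shut, towards the burner when upright).
- cover_edge (a point): Point on the cover's outer face, 95 mm from the hinge line, halfway along it. Beyond it the cover bends down into a 35 mm skirt, ending 121 mm from the hinge line. When shut this point is 97 mm above the worktop. Same axes as cover_hinge.
- lever (a joint): Angle (rad) of the red cartridge lever on the stove's front: 0 is up (unlocked), 0.48 is down (locked). An over-centre spring holds it at either end: pressing the tab's end down takes 7 to 8 N at first, less towards 0.24, then it snaps down by itself.
- lever_tab (a point): Middle of the red tab's upper face, 6 mm short of its outer end. Tab 20 mm wide (stove's y), 8 mm thick, standing 25 mm out of the front face through an upright slot. Pivot 36 mm behind the front face at y -58, z 54 mm in the stove's frame. This point is about 71 mm above the worktop when up, 44 mm when down. Its y is the stove's y.
- knob (a joint): Angle (rad) of the black ignition knob, 42 mm across, on the stove's front at y -127, z 54 mm (69 mm right of the lever), standing 22 mm out. 0 is off; it turns either way, with slight friction. To be left at off.
- ramekin_a: Blue ceramic ramekin, 80 mm across at the rim, 42 mm high, loose, in front of the stove. Origin at the centre of its underside.
- ramekin_b: A second blue ramekin like the first.
- mortar: Grey stone mortar, 156 mm across at the rim, 110 mm high, 3.8 kg, standing to the left of the stove. Origin at the centre of its underside.
- pestle: Hardwood pestle, 182 mm long along its x, 40 mm thick, lying to the right of the stove. Origin under its middle, on the worktop.
There are look-alikes about, which are no part of the job. Leave any pink or turquoise look-alike of the ramekin_a alone. Several things look just like the mortar: the one meant starts farthest from the robot's base.

How it is judged (in metres and radians):
At the end, for the whole second after the job is handed in: The cover is shut (within 0.06 rad, about 7 mm at its free edge), the lever is down and locked (beyond 0.42 of 0.48 rad), the knob is within 0.3 rad of off, the stove stands level within 30 mm of where it stood, and the mortar, the pestle and both ramekins stand within 30 mm of where they were (value of joint cover below 0.06 rad and value of joint lever above 0.42 rad and value of joint knob between -0.3 and 0.3 rad and distance of each of stove, ramekin_a, ramekin_b, mortar, pestle from where it was at the start of the episode below 0.03 m and angle between stove's own z axis and vertical below 0.03 rad and angle between each of ramekin_a, ramekin_b, mortar, pestle's own z axis and vertical below 0.1 rad); the robot touches nothing.
It fails at once if the stove is shoved more than 30 mm, or is lifted or tipped up (more than 0.12 rad) (distance of stove from where it was at the start of the episode above 0.03 m or height (world z) of stove above 0.015 m or angle between stove's own z axis and vertical above 0.12 rad).
It fails at once if the black knob is turned more than 0.3 rad from off (not (value of joint knob between -0.3 and 0.3 rad)).
It fails at once if the mortar, the pestle or a ramekin is moved more than 30 mm, lifted or tipped (distance of any of ramekin_a, ramekin_b, mortar, pestle from where it was at the start of the episode above 0.03 m or height (world z) of any of ramekin_a, ramekin_b, mortar, pestle above 0.012 m or angle between any of ramekin_a, ramekin_b, mortar, pestle's own z axis and vertical above 0.25 rad).
It fails at once if the arm or the gripper's body, instead of the fingers, pushes on the stove (more than 5 N) (contact force between the arm and stove above 5 N).
It also fails if it takes over 40 s, if anything falls off the work surface, if the arm or the gripper's body presses on something with over 40 N, if the wrist force passes 120 N, or if a joint passes its speed limit or range.

## Working session

There is one attempt and no reset: what is moved stays moved. The work goes in short steps, Python scripts to look and compute and a tool call to move; the robot and the scene stay as the last step left them, time stands still between calls to the robot, and variables do not carry over. Pictures are saved under pics/ and viewed, about 8 in all and at most 12, crops included, and the job is handed in when it is done.

Besides the shell and the picture viewer there is one more tool, called after "Emit:" by a JSON object that holds its "api" and its "payload", one argument or row to a line. jog_arm: Moves the arm, as the interface text tells. Its arguments: {"type":"object","properties":{"moves":{"type":"array"},"squeeze":{"type":"number"}},"required":["moves"]}

```bash
mkdir -p pics; ls
python3 - <<'E'
from cell import get_obs, viewer, env
import cv2, numpy as np
o=get_obs(); print({k:np.round(v,3) for k,v in o.items()})
ims=[]
for n in("scene","top"):
    p=viewer.camera_params(n); print(n,p)
    im=viewer.read_camera(n); cv2.imwrite(f"pics/{n}0.png",im[:,:,::-1])
E
```

```text
pics
{'time_s': np.float64(0.0), 'qpos': array([68.818, 18.438, -4.017, 83.177,  1.295, 78.54 , -3.259]), 'joint_velocities': array([ 0.017, -0.032,  0.053,  0.05 , -0.005, -0.059,  0.077]), 'effort': array([-1.0000e-03, -4.9129e+01, -4.0400e-01, -3.1253e+01, -6.4000e-02,
        4.4000e-02,  0.0000e+00]), 'tool_pos': array([ 0.243, -0.602,  0.221]), 'tool_rot': array([ 1.79995e+02,  1.10000e-01, -6.80060e+01]), 'force': array([ 0.071, -0.728, -0.002]), 'wrist_torque': array([ 0.027, -0.028,  0.053]), 'grip_width': np.float64(0.087)}
scene {'fx': 393.23633750214833, 'fy': 393.23633750214833, 'cx': 251.53799104134106, 'cy': 187.5216552166891, 'extrinsics': array([[-0.60028227, -0.64237569,  0.47646058,  0.94534296],
       [ 0.79978667, -0.48096079,  0.35919077,  0.40006825],
       [-0.00157656,  0.59668266,  0.80247574,  0.81916753],
       [ 0.        ,  0.        ,  0.        ,  1.        ]])}
top {'fx': 452.2603575264182, 'fy': 452.2603575264182, 'cx': 257.5654633757695, 'cy': 198.46690758703136, 'extrinsics': array([[ 0.02505749,  0.99700954, -0.07310329,  0.44341494],
       [-0.99964373,  0.02431677, -0.01100523,  0.0696437 ],
       [-0.00919468,  0.07335301,  0.99726365,  1.14202527],
       [ 0.        ,  0.        ,  0.        ,  1.        ]])}
```

View pics/scene0.png

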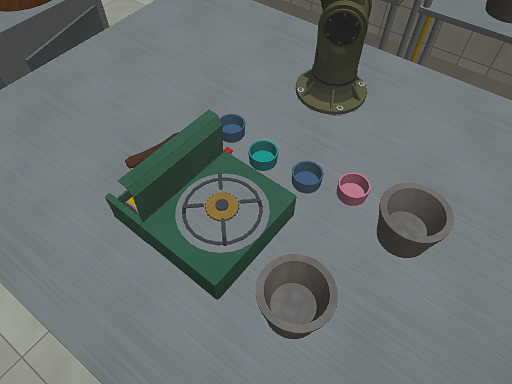

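View pics/top0.png

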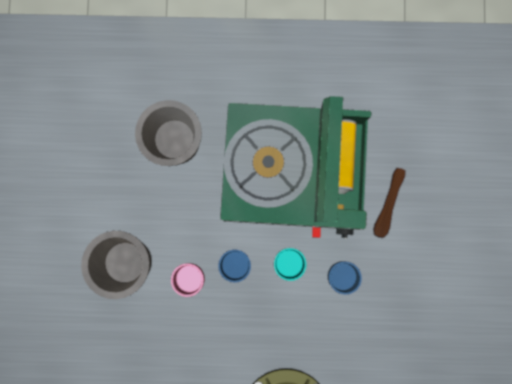

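The scene view shows the stove with its cover about upright, and the red lever at (228,151). The top view shows the lever at (317,232), the knob at (345,232), the burner at (268,161), and the cover's top as a strip at about x 320–342.

- **Mortars:** the top view has two, at (168,134) and (116,264). The one at (168,134) is farther from the base, so it is the one meant.
- **Ramekins:** the blue ones are at (235,265) and (343,277). The pink one at (188,280) and the turquoise one at (290,264) are look-alikes.

None of these need touching. Next I measure the stove, lever and cover.

```bash
cat > h.py <<'E'
import numpy as np, cv2
from cell import get_obs, viewer, env
def ray(n,uv):
    p=viewer.camera_params(n);E=np.array(p["extrinsics"])
    d=E[:3,:3]@np.array([(uv[0]-p["cx"])/p["fx"],-(uv[1]-p["cy"])/p["fy"],-1]);return E[:3,3],d
def onz(n,uv,z):
    c,d=ray(n,uv);return c+d*(z-c[2])/d[2]
def tri(a,ua,b,ub):
    c1,d1=ray(a,ua);c2,d2=ray(b,ub)
    s=np.linalg.lstsq(np.c_[d1,-d2],c2-c1,rcond=None)[0]
    p,q=c1+s[0]*d1,c2+s[1]*d2;return (p+q)/2,np.linalg.norm(p-q)
def proj(n,P):
    p=viewer.camera_params(n);E=np.array(p["extrinsics"]);c=E[:3,:3].T@(np.array(P)-E[:3,3])
    return np.array([p["cx"]+p["fx"]*c[0]/-c[2],p["cy"]-p["fy"]*c[1]/-c[2]])
def cent(n,im,lo,hi,box=None):
    m=cv2.inRange(cv2.cvtColor(im,cv2.COLOR_RGB2HSV),lo,hi)
    k,l,s,c=cv2.connectedComponentsWithStats(m)
    return [(s[i].tolist(),np.round(c[i],1).tolist()) for i in range(1,k) if s[i][4]>20]
E
python3 - <<'E'
from h import *
T=cv2.imread("pics/top0.png")[:,:,::-1];S=cv2.imread("pics/scene0.png")[:,:,::-1]
for n,I in(("top",T),("scene",S)):
    print(n,"red",cent(n,I,(0,180,120),(8,255,255)),"brass",cent(n,I,(12,120,100),(22,255,220)))
    print("blue",cent(n,I,(100,90,50),(115,255,255)))
    g=cent(n,I,(65,80,20),(88,225,140));print("green",g)
rt=cent("top",T,(0,180,120),(8,255,255))
# side by side crops x3
a=cv2.resize(T[85:245,210:380],None,fx=3.4,fy=3.4,interpolation=cv2.INTER_CUBIC)
b=cv2.resize(S[100:300,95:305],None,fx=3,fy=3,interpolation=cv2.INTER_CUBIC)
cv2.imwrite("pics/ct.png",a[:,:,::-1]);cv2.imwrite("pics/cs.png",b[:,:,::-1])
E
```

```text
top red [([313, 228, 6, 9, 47], [315.7, 231.7])] brass [([254, 148, 29, 28, 446], [268.0, 161.8])]
blue [([219, 250, 32, 32, 801], [234.2, 265.5]), ([328, 262, 33, 32, 831], [344.4, 277.4])]
green [([221, 97, 150, 132, 8604], [308.2, 168.3]), ([291, 262, 14, 17, 38], [299.5, 270.9])]
scene red [([224, 147, 8, 7, 28], [227.8, 149.9])] brass [([413, 23, 16, 39, 78], [419.8, 44.0]), ([206, 193, 32, 27, 551], [221.7, 206.0])]
blue [([220, 114, 25, 28, 431], [231.8, 127.1]), ([292, 161, 31, 32, 494], [306.2, 175.3])]
green [([105, 110, 191, 189, 11121], [195.1, 204.1]), ([249, 140, 29, 31, 384], [262.3, 155.2])]
```

View pics/ct.png

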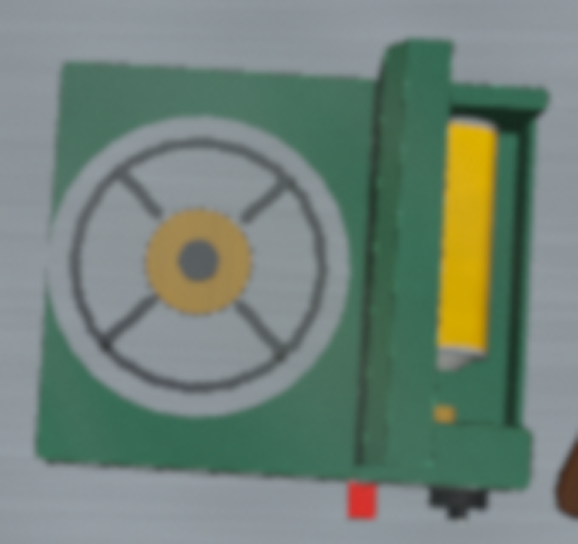

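View pics/cs.png

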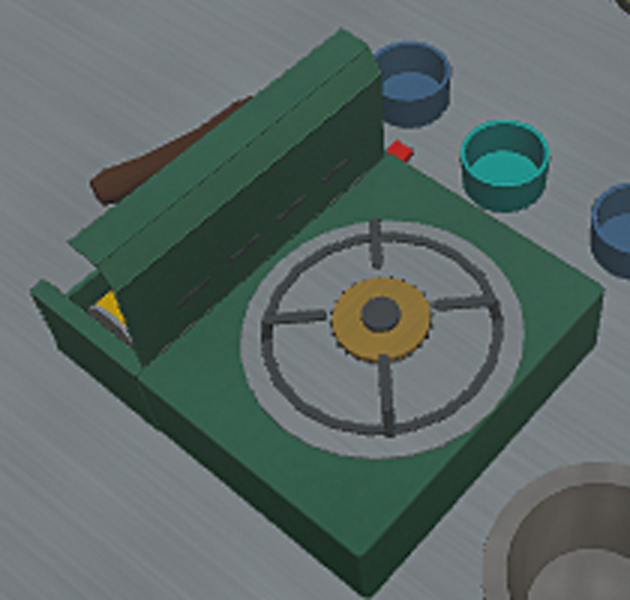

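Both crops are clear. The cover is near upright, its burner-side face is free and the lever tab is up. The back end of the crease is at about (103,262) in the scene crop and the back end of the hinge at about (143,363).

```bash
cat > s.py <<'E'
from h import *
c=lambda u,v:(210+u/3.4,85+v/3.4); s=lambda u,v:(95+u/3,100+v/3)
px=[c(62,63),c(38,458),c(528,487),c(548,90)]
loc=np.array([[140,170],[-140,170],[-140,-170],[140,-170]])/1e3
W=np.array([onz("top",p,.093)[:2] for p in px])
A=loc-loc.mean(0);B=W-W.mean(0)
yaw=np.arctan2((A[:,0]*B[:,1]-A[:,1]*B[:,0]).sum(),(A*B).sum())
R=np.array([[np.cos(yaw),-np.sin(yaw)],[np.sin(yaw),np.cos(yaw)]])
o=W.mean(0)
def w(x,y,z): return np.r_[o+R@[x,y],z]
if __name__=="__main__":
    print("corners",W.round(3).tolist(),"res mm",((W-(o+loc@R.T))*1e3).round(1).tolist())
    print("origin",o,"yaw",np.degrees(yaw))
    L=lambda P:np.r_[R.T@(P[:2]-o),P[2]].round(4)
    print("red top",L(onz("top",(315.7,231.7),.071)),"scene",L(onz("scene",(227.8,149.9),.071)),"burner",L(onz("top",(268,161.5),.1)),L(onz("scene",(221.7,206),.1)))
    print("scene corner chk",proj("scene",w(.14,.17,.093)),s(360,555),proj("scene",w(-.14,.17,.093)),s(603,292))
    n=np.r_[R[:,0],0]
    for uv in (s(103,262),s(143,363),s(70,240)):
        C,d=ray("scene",uv);t=((w(.131,0,0)-C)@n)/(d@n);print("back end pt",L(C+t*d))
    for x,y,z,t in((0,-.052,.093,"hinge"),(-.160,-.058,.071,"lever"),(0,-.147,.097,"edge")): 
        P=w(x,y,z);print(t,P.round(4),np.hypot(*P[:2]).round(3))
    for t,uv,z in(("ram",(234.2,265.5),.042),("ram2",(344.4,277.4),.042)):print(t,L(onz("top",uv,z)))
E
python3 s.py
```

```text
corners [[0.744, 0.156], [0.469, 0.164], [0.457, -0.169], [0.732, -0.181]] res mm [[-2.8, -1.4], [2.3, -3.0], [2.8, 3.2], [-2.4, 1.2]]
origin [ 0.6004976  -0.00742341] yaw -2.00367928379586
red top [-0.152  -0.0555  0.071 ] scene [-0.157  -0.0533  0.071 ] burner [0.0037 0.0667 0.1   ] [-0.0044  0.0633  0.1   ]
scene corner chk [213.81724278 284.63670858] (215.0, 285.0) [296.58281846 193.58513832] (296.0, 197.33333333333331)
back end pt [ 0.131  -0.0389  0.2245]
back end pt [ 0.131  -0.0428  0.1003]
back end pt [ 0.131  -0.0729  0.2196]
hinge [ 0.5987 -0.0594  0.093 ] 0.602
lever [ 0.4386 -0.0598  0.071 ] 0.443
edge [ 0.5954 -0.1543  0.097 ] 0.615
ram [-0.2448  0.133   0.042 ]
ram2 [-0.257  -0.1333  0.042 ]
```

```bash
cat > go.py <<'E'
import sys
from s import *
from scipy.spatial.transform import Rotation as Ro
o_=get_obs();p=o_["tool_pos"];q=Ro.from_euler("xyz",o_["tool_rot"],degrees=True)
L=np.r_[R.T@(p[:2]-o),p[2]]
print("t",o_["time_s"],"tcp",p.round(4),"local mm",(L*1e3).round(1),"rpy",o_["tool_rot"].round(2),"F",o_["force"].round(2),"w",o_["grip_width"])
tq=Ro.from_euler("xyz",[180,0,np.degrees(yaw)-90],degrees=True)
print("turn",(q.inv()*tq).as_rotvec().round(3))
for a in sys.argv[1:]:
    P=w(*(float(v)/1e3 for v in a.split(",")));print(a,"-> cm",(q.inv().apply(P-p)*100).round(2))
E
python3 go.py 0,0,330 0,5,165
```

```text
t 0.1 tcp [ 0.2432 -0.6023  0.2216] local mm [-336.3 -607.   221.6] rpy [ 1.7999e+02  1.0000e-01 -6.8010e+01] F [ 0.37 -0.01  0.78] w 0.08717241652475662
turn [0.    0.002 0.419]
0,0,330 -> cm [-41.79 -55.41 -10.78]
0,5,165 -> cm [-42.22 -55.61   5.72]
```

Emit:
{"api": "jog_arm", "payload": {
  "moves": [
    [0, 0, 0, -4, 0, 0, 0.1],
    [0, 0, 0, -8, 0, 0, 0.2],
    [0, -1, -1, -10.8, 0, 0, 0.3],
    [0, -3, -4, -10.8, 0, 0, 0.42],
    [0, -5.4, -7.2, -10.8, 0, 0, 0.42],
    [0, -7.8, -10.4, -10.8, 0, 0, 0.42],
    [0, -10.2, -13.6, -10.8, 0, 0, 0.42],
    [0, -12.6, -16.8, -10.8, 0, 0, 0.42],
    [0, -15, -20, -10.8, 0, 0, 0.42],
    [0, -17.4, -23.2, -10.8, 0, 0, 0.42],
    [0, -19.8, -26.4, -10.8, 0, 0, 0.42],
    [0, -22.2, -29.6, -10.8, 0, 0, 0.42]
  ]
}}

```text
time_s: 1.1
tool_pos: [0.435, -0.2838, 0.3297]
tool_rot: [179.9, 0.1, -92.1]
force: [1.3, -0.3, 0.7]
grip_width: 0.0149
```

```bash
python3 go.py 0,0,330 0,5,165
```

```text
t 1.1 tcp [ 0.435  -0.2838  0.3297] local mm [-155.7 -282.   329.7] rpy [ 1.7993e+02  9.0000e-02 -9.2080e+01] F [ 1.25 -0.29  0.68] w 0.01486112067764998
turn [ 0.001  0.001 -0.001]
0,0,330 -> cm [-2.822e+01 -1.553e+01 -1.000e-02]
0,5,165 -> cm [-28.7  -15.55  16.49]
```

Emit:
{"api": "jog_arm", "payload": {
  "moves": [
    [0, -3.5, -1.9, 0, 0, 0, 0],
    [0, -7, -3.8, 0, 0, 0, 0],
    [0, -10.5, -5.7, 0, 0, 0, 0],
    [0, -14, -7.6, 0, 0, 0, 0],
    [0, -17.5, -9.4, 0, 0, 0, 0],
    [0, -21, -11.2, 0, 0, 0, 0],
    [0, -24.5, -13, 0, 0, 0, 0],
    [0, -28, -14.7, 0, 0, 0, 0],
    [0, -30, -15.5, 3, 0, 0, 0],
    [0, -30, -15.5, 7, 0, 0, 0],
    [0, -30, -15.5, 10, 0, 0, 0],
    [0, -30, -15.5, 10, 0, 0, 0]
  ]
}}

```text
time_s: 2.1
tool_pos: [0.5963, 0.0106, 0.2223]
tool_rot: [179.2, 0.1, -92.0]
force: [-0.4, -0.5, -0.5]
grip_width: 0.0006
```

```bash
python3 go.py 0,0,168
python3 - <<'E'
from h import *
a=[viewer.read_camera(n)[:,:,::-1] for n in("scene","top")]
cv2.imwrite("pics/pair.png",np.hstack([cv2.resize(a[0][60:320,80:340],(400,400)),cv2.resize(a[1][60:260,200:400],(400,400))]))
E
```

```text
t 2.1 tcp [0.5963 0.0106 0.2223] local mm [ -4.8  17.8 222.3] rpy [ 1.7918e+02  7.0000e-02 -9.2000e+01] F [-0.39 -0.48 -0.54] w 0.0006445327065325035
turn [0.014 0.001 0.   ]
0,0,168 -> cm [ 1.79 -0.56  5.42]
```

View pics/pair.png

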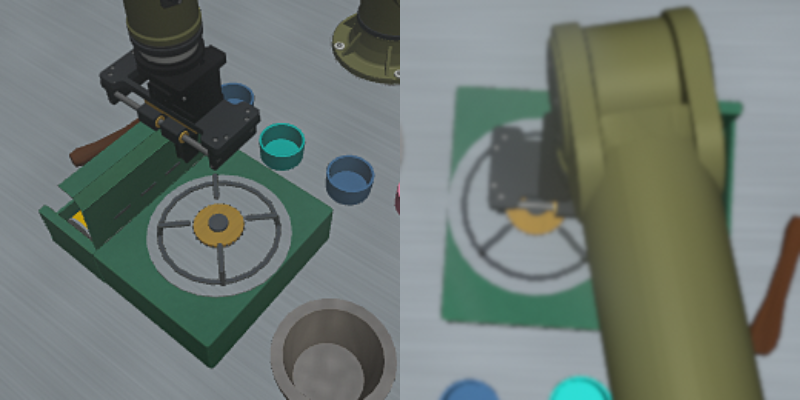

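The fingers are closed over the burner, clear of the cover on its burner side. Now I lower them and feel for the cover.

Emit:
{"api": "jog_arm", "payload": {
  "moves": [
    [0, 0, 0, 2.5, 0, 0, 0],
    [0, 0, 0, 4.7, 0, 0, 0],
    [0, 0.7, 0, 4.7, 0, 0, 0],
    [0, 1.4, 0, 4.7, 0, 0, 0],
    [0, 2.1, 0, 4.7, 0, 0, 0],
    [0, 2.8, 0, 4.7, 0, 0, 0],
    [0, 3.3, 0, 4.7, 0, 0, 0],
    [0, 3.8, 0, 4.7, 0, 0, 0],
    [0, 4.2, 0, 4.7, 0, 0, 0],
    [0, 4.6, 0, 4.7, 0, 0, 0]
  ]
}}

```text
time_s: 3.03
tool_pos: [0.5983, -0.0362, 0.1827]
tool_rot: [179.8, 0.1, -92.1]
force: [-0.1, 0.9, 0.1]
grip_width: 0.0002
```

```bash
python3 go.py 0,-38,178
```

```text
t 3.0333 tcp [ 0.5983 -0.0362  0.1827] local mm [ -1.2 -28.8 182.7] rpy [ 1.7982e+02  8.0000e-02 -9.2110e+01] F [-0.12  0.9   0.12] w 0.00024108193197387007
turn [ 0.003  0.001 -0.002]
0,-38,178 -> cm [ 0.92 -0.12  0.47]
```

Emit:
{"api": "jog_arm", "payload": {
  "moves": [
    [0, 0.7, 0, 0.1, 0, 0, 0],
    [0, 1.6, 0, 0.2, 0, 0, 0],
    [0, 2.7, 0, 0.4, 0, 0, 0],
    [0, 3.8, 0, 0.8, 0, 0, 0],
    [0, 4.9, 0, 1.2, 0, 0, 0],
    [0, 5.8, 0, 1.8, 0, 0, 0],
    [0, 6.7, 0, 2.5, 0, 0, 0],
    [0, 7.4, 0, 3.3, 0, 0, 0],
    [0, 8.2, 0, 4.3, 0, 0, 0],
    [0, 8.7, 0, 5.3, 0, 0, 0],
    [0, 9.2, 0, 6.3, 0, 0, 0],
    [0, 9.2, 0, 6.3, 0, 0, 0]
  ]
}}

```text
time_s: 4.03
tool_pos: [0.5926, -0.1293, 0.1161]
tool_rot: [179.5, 0.1, -92.2]
force: [0.2, -0.2, -0.1]
grip_width: 0.0009
```

```bash
python3 go.py 0,-125,97
python3 - <<'E'
from h import *
a=[viewer.read_camera(n)[:,:,::-1] for n in("scene","top")]
cv2.imwrite("pics/pair2.png",np.hstack([cv2.resize(a[0][60:320,80:340],(400,400)),cv2.resize(a[1][60:260,200:400],(400,400))]))
E
```

```text
t 4.0333 tcp [ 0.5926 -0.1293  0.1161] local mm [  -3.7 -122.   116.1] rpy [ 1.7952e+02  1.1000e-01 -9.2190e+01] F [ 0.22 -0.17 -0.12] w 0.0008846172601012572
turn [ 0.008  0.002 -0.003]
0,-125,97 -> cm [ 0.3  -0.38  1.91]
```

View pics/pair2.png

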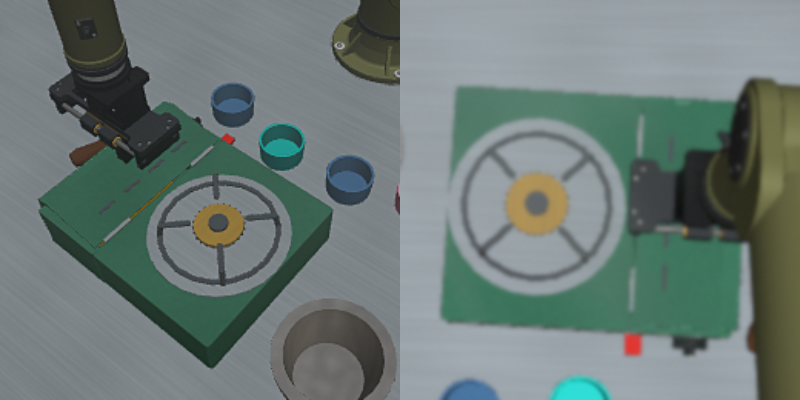

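The cover has folded down nearly flat and the stove has not moved. Now I press it down near its free edge.

Emit:
{"api": "jog_arm", "payload": {
  "moves": [
    [0, 0.6, -0.3, 0.5, 0, 0, 0],
    [0, 0.6, -0.3, 1, 0, 0, 0],
    [0, 0.6, -0.3, 1.5, 0, 0, 0],
    [0, 0.6, -0.3, 1.9, 0, 0, 0],
    [0, 0.6, -0.3, 2.1, 0, 0, 0],
    [0, 0.6, -0.3, 2.1, 0, 0, 0]
  ]
}}

```text
time_s: 4.63
tool_pos: [0.5967, -0.1336, 0.0976]
tool_rot: [179.7, 0.1, -92.1]
force: [-0.2, 0.5, 0.2]
grip_width: 0.0006
```

Emit:
{"api": "jog_arm", "payload": {
  "moves": [
    [0, 0, 0, 0.3, 0, 0, 0],
    [0, 0, 0, 0.5, 0, 0, 0],
    [0, 0, 0, 0.6, 0, 0, 0],
    [0, 0, 0, 0.6, 0, 0, 0]
  ]
}}

```text
time_s: 4.97
tool_pos: [0.5969, -0.1336, 0.0971]
tool_rot: [179.7, -0.0, -92.1]
force: [-12.3, 0.9, 29.4]
grip_width: 0.0002
```

Emit:
{"api": "jog_arm", "payload": {
  "moves": [
    [0, 0, 0, -2, 0, 0, 0],
    [0, 0, 0, -4, 0, 0, 0],
    [0, 0, 0, -6, 0, 0, 0],
    [0, -1.6, 3.2, -6, 0, 0, 0],
    [0, -3.2, 6.4, -6, 0, 0, 0],
    [0, -4.8, 9.6, -6, 0, 0, 0],
    [0, -6, 12.8, -6, 0, 0, 0],
    [0, -7, 16, -6, 0, 0, 0],
    [0, -7, 16, -6, 0, 0, 0],
    [0, -7, 16, -6, 0, 0, 0]
  ]
}}

```text
time_s: 5.8
tool_pos: [0.4388, -0.0576, 0.1581]
tool_rot: [179.8, -0.1, -92.0]
force: [0.3, -0.2, 0.1]
grip_width: 0.0004
```

```bash
python3 go.py -161,-57,90
python3 - <<'E'
from h import *
a=[viewer.read_camera(n)[:,:,::-1] for n in("scene","top")]
for n,I in zip(("scene","top"),a): print(n,"red",cent(n,I[:,:,::-1],(0,180,120),(8,255,255)),"brass",cent(n,I[:,:,::-1],(12,120,100),(22,255,220)))
w_=viewer.read_camera("wrist")[:,:,::-1]
cv2.imwrite("pics/pair3.png",np.hstack([cv2.resize(a[0][60:320,80:340],(400,400)),cv2.resize(w_,(400,400))]))
E
```

```text
t 5.8 tcp [ 0.4388 -0.0576  0.1581] local mm [-159.8  -55.8  158.1] rpy [ 1.7979e+02 -1.3000e-01 -9.2050e+01] F [ 0.29 -0.18  0.07] w 0.000433715275901327
turn [ 0.004 -0.002 -0.001]
-161,-57,90 -> cm [0.1  0.09 6.81]
scene red [([224, 147, 8, 7, 29], [227.9, 149.9])] brass [([412, 32, 14, 30, 76], [418.3, 47.6]), ([165, 178, 27, 24, 29], [178.1, 189.5]), ([206, 193, 32, 27, 552], [221.7, 206.1])]
top red [] brass [([254, 148, 29, 28, 444], [267.9, 161.9])]
```

View pics/pair3.png

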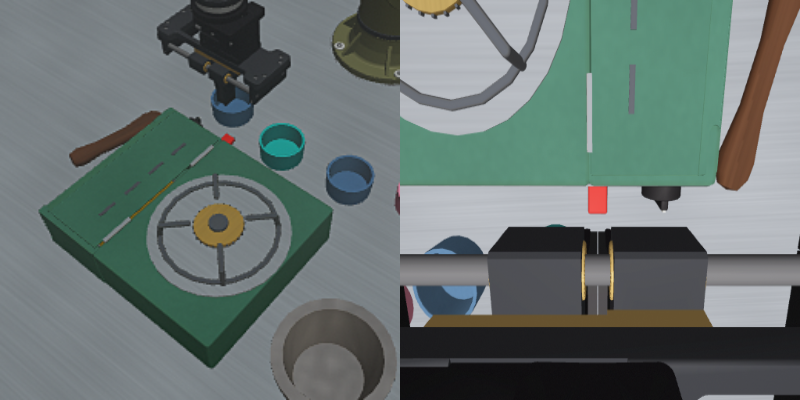

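The cover is flat and the brass and red centroids have not moved, so the stove hasn't shifted. In the wrist view the finger midline and the tab are both at column 597, so they are aligned. Pressing the lever.

Emit:
{"api": "jog_arm", "payload": {
  "moves": [
    [0, 0, 0, 3, 0, 0, 0],
    [0, 0, 0, 6, 0, 0, 0],
    [0, 0, 0, 8, 0, 0, 0],
    [0, 0, 0, 8.7, 0, 0, 0],
    [0, 0, 0, 9.2, 0, 0, 0],
    [0, 0, 0, 9.7, 0, 0, 0],
    [0, 0, 0, 10.2, 0, 0, 0],
    [0, 0, 0, 10.7, 0, 0, 0],
    [0, 0, 0, 11, 0, 0, 0],
    [0, 0, 0, 11, 0, 0, 0]
  ]
}}

```text
time_s: 6.78
tool_pos: [0.4411, -0.0582, 0.048]
tool_rot: [179.8, 0.0, -92.1]
force: [0.4, -0.5, -0.5]
grip_width: 0.0004
```

```bash
python3 go.py -161,-57,45
```

```text
t 6.7833 tcp [ 0.4411 -0.0582  0.048 ] local mm [-157.5  -56.3   48. ] rpy [ 1.7985e+02  2.0000e-02 -9.2100e+01] F [ 0.39 -0.55 -0.51] w 0.00044962284160846244
turn [ 0.003  0.    -0.002]
-161,-57,45 -> cm [0.07 0.35 0.3 ]
```

Emit:
{"api": "jog_arm", "payload": {
  "moves": [
    [0, 0, 0, -3, 0, 0, 0],
    [0, 0, 0, -7, 0, 0, 0],
    [0, 0, 0, -11, 0, 0, 0],
    [0, 0, 0, -15, 0, 0, 0],
    [0, 3, 0, -19, 0, 0, 0],
    [0, 7, 0, -21, 0, 0, 0],
    [0, 11, 0, -21, 0, 0, 0],
    [0, 15, 0, -21, 0, 0, 0],
    [0, 19, 0, -21, 0, 0, 0],
    [0, 22, 0, -21, 0, 0, 0],
    [0, 22, 0, -21, 0, 0, 0],
    [0, 22, 0, -21, 0, 0, 0]
  ]
}}

```text
time_s: 7.78
tool_pos: [0.4329, -0.2802, 0.2577]
tool_rot: [179.8, 0.1, -92.4]
force: [1.0, 0.3, -0.8]
grip_width: 0.0005
```

Run:
```python
from s import *
a=[viewer.read_camera(n) for n in("scene","top")]
for n,I in zip(("scene","top"),a):
    print(n,"red",cent(n,I,(0,150,70),(8,255,255)),"brass",cent(n,I,(12,120,100),(22,255,220)),"blue",cent(n,I,(100,90,50),(115,255,255)))
    print("tab pred up/down",proj(n,w(-.16,-.055,.071)),proj(n,w(-.16,-.055,.044)))
    e=[.131,-.131];print("cover crease shut, tilt .06",[proj(n,w(x,-.168,z)).round(1).tolist() for z in(.097,.104) for x in e])
cv2.imwrite("pics/pair4.png",np.hstack([cv2.resize(a[0][110:240,95:255],(400,325),interpolation=cv2.INTER_CUBIC),cv2.resize(a[1][85:245,210:407],(400,325),interpolation=cv2.INTER_CUBIC)])[:,:,::-1])
```

```text
scene red [] brass [([418, 34, 7, 14, 28], [421.1, 41.3]), ([413, 49, 7, 13, 30], [415.6, 54.9]), ([206, 193, 32, 27, 549], [221.7, 206.0])] blue [([217, 114, 28, 20, 327], [229.8, 124.3]), ([221, 132, 23, 10, 84], [233.5, 137.9]), ([292, 161, 31, 32, 506], [306.1, 175.4])]
tab pred up/down [228.05523521 148.90239424] [228.5666746  155.88198102]
cover crease shut, tilt .06 [[105.8, 192.3], [187.1, 128.2], [104.9, 190.4], [186.7, 126.2]]
top red [([312, 228, 7, 9, 61], [314.9, 231.9])] brass [([254, 148, 29, 28, 442], [267.9, 161.9])] blue [([219, 250, 32, 32, 800], [234.2, 265.5]), ([329, 262, 32, 32, 829], [344.4, 277.4])]
tab pred up/down [315.29767088 235.09617178] [313.97849885 235.01333122]
cover crease shut, tilt .06 [[371.1, 113.8], [366.4, 225.5], [371.8, 113.0], [367.1, 225.5]]
```

View pics/pair4.png

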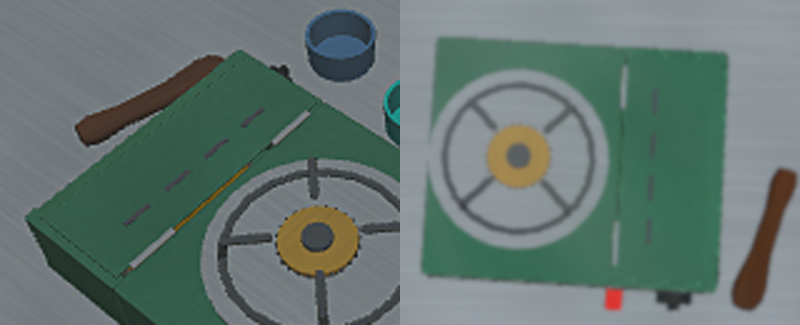

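```bash
python3 -c "
from cell import env; env.sign_off()"
```

```text
the job is handed in; nothing more can be done
```

The cover is shut and the lever is down in its locked position, both done with closed fingers. I handed the job in at about 8 s of robot time. Sign-off gives no verdict, so I only have my own checks:

- **Cover:** at the end the fingers met a firm stop at 97 mm with about 29 N, which is the height given for fully shut. Both camera views then show it flat.
- **Lever:** there was no force left on the fingers at 48 mm, so the tab had dropped away below them. In the scene view the red tab is now hidden behind the stove's edge, and in the top view it shifted sideways by 0.8 pixel. Both fit the locked position.
- **Stove and ramekins:** the burner and both blue ramekins are within about 0.1 pixel of their starting positions in the top view. In the scene view the right-hand ramekin's mask came out in two pieces. I took that as the arm partly hiding it but did not check further.
- **Knob, pestle and mortar:** the fingers never went near them. The knob and pestle look unchanged in the last pictures, but I did not measure any of the three.
- **Measurement error:** fitting the stove's corners left errors of up to about 4 mm, and the cover's bend came out 8–10 mm off at first. Neither mattered, because I checked contact by force.

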